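# Unlock the bench balance with its pull-to-turn selector

## Robot

A 7-joint arm with a two-finger parallel gripper is mounted at the origin on the work surface. World frame = base frame: x ahead of the robot, y to its left, z up, the work surface at z = 0. Lengths are in m, angles in rad, forces in N, time in s.
With the tool pointing down it reaches from about 0.425 to 0.925 m from the base axis. Payload 6.8 kg.
Tool frame: the origin (TCP) lies on the centre line of the jaws, within the pads' length; the fingertips stand bot.tip_reach ahead of it and the grasp point (between the pads) lies 3 mm ahead of it (bot.tip_reach is the distance from the TCP to the fingertips, in m); z points along the fingers, y is the line along which they close (so a half turn about z gives the same grasp; the last joint's range is limited). The gripper opens to 85 mm and grips with 20 to 120 N. Pads are 22 mm wide; open, the fingers measure 114 mm over their backs; the gripper's body (76 mm by 85 mm) begins 54 mm behind the grasp point. The pads swing forward as they close: fully open they stand 13 mm farther back than shut.
Start: joints at [-1.382, 0.477, 0.022, 1.555, -0.011, 1.109, -0.083], TCP at [0.197, 0.646, 0.253] pointing down, gripper open.
Joint ranges: [-2.96, 2.96], [-0.34, 2.1], [-1.41, 1.46], [0.24, 2.44], [-1.37, 4.51], [0.17, 1.92], [-2.96, 2.96]. Speed limits (rad/s): [2.39, 2.39, 3.14, 3.14, 3.14, 3.14, 3.14].

## Interface

Orientations are given as a unit quaternion [w, x, y, z].
In Python, from station import bot gives the robot as it stands.
- The arm moves only by the tool jog_arm, never from a script. Its argument "deltas" is a list of rows, each a list of 7 numbers: the shift along the world's x, y, z in m, then the turn, a rotation vector about the world's x, y, z in rad, then the opening, from 0 (shut) to 1 (fully open). In form: [[x, y, z, rx, ry, rz, grip], ...]. A call has 1 to 10 rows; each row shifts and turns the commanded pose from where the row before left it; what a row does not reach is not made up. A row lasts 1/10 s, in which the tool goes at most 50 mm and 8.59 degrees, less where a joint would pass 70% of its speed; a pose out of reach is approached as far as the arm can. A call with a gripper value outside its range is refused whole. The fingers move at their own pace and stop on an object; "newtons" is the grip in N (left out, the last holds). Time passes only in rows, so rows that do not move let the fingers close. It gives the time, the measured TCP pose, the force, the opening and the grip force at its end, in the units of the state.
- bot.get_obs(): the state, without advancing time (a new reading comes with each control period).
- bot.read_camera(name): name is "scene" or "top" or "wrist"; returns a dict with "img" (400x640x3 uint8, red, green, blue), "K" (3x3 intrinsics, pixels), "dist_coeffs" ([k1, k2, p1, p2, k3] as OpenCV has them; the pictures are not rectified), "eye" and "attitude" of the camera in the world. Camera axes: x right, y down, z forward; pixel columns grow to the right and rows downward; lengths in m; the calibration is good to about 2 mm. A picture is of the moment at which its call begins. There is no depth.
- bot.hand_in(): hands the job in; it is judged then, once.
The state is a dict: "t": time; "q": joint angles; "joint_vel": joint speeds; "joint_torque": joint torques, N m; "eef_pos": TCP position; "tool_rot": TCP orientation; "contact_force": force on the tool from outside, world axes, zero at the start; "torque": the same for the moment, N m; "gripper_width": opening from 0.0 (shut) to 1.0 (fully open); "grasp_force": force on a finger pad.
Only numpy, scipy, OpenCV 4.12 (cv2) and the standard library are available. Lean on these libraries where they do the work, as an engineer would, in place of code of your own. Each camera call takes 0.05 s, during which the arm holds its last target. There are 200 camera calls.

## Task

Unlock the green bench balance for weighing: gently pull its black selector knob up out of the red (locked) notch, turn it round to the green disc and let it drop fully home into the notch there, then let go. The notch is not exactly at the disc, so feel for it; never force the knob against its mechanism, do not let it drop in at yellow, and leave the things standing around undisturbed.

Things in the scene. Friction and masses are not known exactly. Their poses are not given: they have to be found in the camera images.
- balance: Green bench balance, fixed. Origin on the selector's vertical axis at bench level; x points from the dial to the weighing pan, z up. Selector housing 150 x 150 mm about the origin, up to the dial face. Weighing section, 210 mm wide with a round steel pan (top 64 mm high), from x = 75 to 265 mm; low display foot (36 mm high) to x = -122 mm.
- dial (a point): Centre of the flat aluminium dial face (132 mm across), 70 mm above the bench; axes as balance. Out of sight below it the knob's indexing pin runs over a land, 34 mm from the axis, with three notches 8 mm deep: at red, and about 1 rad (57 deg) to either side of red. Over 25 N between the knob's inside (pin, stop) and the balance counts as forcing it.
- red_mark (a point): Centre of the red disc printed on the dial, 54 mm from the axis towards the pan (balance +x): the locked setting, where the knob starts, seated.
- knob: Black knob on the dial's axis. Origin on the axis, level with the dial face when seated, rising with the knob; x along its white pointer, z up. Grip wing: bar 50 mm long (x), 16 mm thick (y), 14 to 46 mm above the origin, over a skirt 48 mm across. Once pulled up it turns easily (0.04 N m), at most 1.45 rad either side of red; between notches its pin slides on the land with light friction.
- knob_grip (a point): Where to grip the wing: on the axis, 32 mm above the knob's origin (14 mm below the wing's top); axes as knob.
- pointer_tip (a point): Tip of the white pointer, 46 mm from the axis along the knob's x, 5 mm above the knob's origin.
- knob_lift (a joint): How far the knob is pulled up, m: 0 fully home in a notch; about 0.008 with its pin resting on the land between notches; free to turn above 0.010; hard stop at 0.015. A spring pulls it down with 5 N at 0, 8 N at 0.008, 11 N at 0.015; damped, 50 N per m/s. Held firmly it cannot drop by itself; loosely straddled or let go, it does.
- green_disc: Green disc, 14 mm across, 1.5 mm thick, flat on the dial 54 mm from the axis, 1 rad to one side of red (either side). Origin: centre of its underside. Marks the weighing setting. Its notch lies 4 to 11 degrees to one side or the other of the disc, seen from the axis, and is 3 mm wider than the 6 mm pin: the knob drops in within about 3 degrees of the notch's middle.
- yellow_disc: Yellow disc, same size, on the other side of red: service setting, not wanted. Origin as for the green disc.
- brass_weight: Loose brass check weight, 38 mm in diameter, 56 mm high, on the bench beside the balance. Origin at the centre of its underside. To be left alone.
- tin: Loose round aluminium tin, 68 mm in diameter, 22 mm high, on the bench. Origin at the centre of its underside. To be left alone.
- white_jar: Loose white jar with a blue cap, 60 mm in diameter, 95 mm high, on the bench. Origin at the centre of its underside. To be left alone.

How it is judged:
By the outcome, as a careful person would: the job done as asked, in the order asked, and still so for the second after the job is handed in, with the robot touching nothing.
It also fails if it takes over 45 s, if anything falls off the work surface, if the arm or the gripper's body presses on something with over 40 N, if the wrist force passes 120 N, or if a joint passes its speed limit or range.

## Working session

There is one attempt and no reset: what is moved stays moved. The work goes in short steps, Python scripts to look and compute and a tool call to move; the robot and the scene stay as the last step left them, time stands still between calls to the robot, and variables do not carry over. Pictures are saved under pics/ and viewed, at most 10 in all, crops included, and the job is handed in when it is done.

Besides the shell and the picture viewer there is one more tool, called after ">>>" by a JSON object that holds its "name" and its "arguments". jog_arm: Moves the arm, as the interface text tells. Its arguments: {"type":"object","properties":{"deltas":{"type":"array"},"newtons":{"type":"number"}},"required":["deltas"]}

```bash
mkdir -p pics; ls; python3 - <<'E'
from station import bot
import cv2
for n in ("top","scene"):
    c=bot.read_camera(n); cv2.imwrite(f"pics/{n}0.png",c["img"][:,:,::-1]); print(n,c["K"],c["dist_coeffs"],c["eye"],c["attitude"])
print(bot.tip_reach,bot.get_obs())
E
```

```text
pics
top [[438.58585347   0.         323.7357246 ]
 [  0.         438.58585347 204.45113345]
 [  0.           0.           1.        ]] [-0.05135992  0.          0.          0.          0.        ] [ 0.42894523 -0.00565897  0.87924074] [-0.04842817  0.7126709  -0.69747461  0.05730682]
scene [[364.66600526   0.         319.62645198]
 [  0.         364.66600526 193.15869113]
 [  0.           0.           1.        ]] [-0.08648668  0.          0.          0.          0.        ] [1.06651542 0.2452466  0.66738524] [-0.20236649  0.48146166  0.78344325 -0.33683698]
0.022 {'t': 0.1, 'q': array([-1.38206167,  0.47771994,  0.02233944,  1.55633157, -0.01152487,
        1.10929046, -0.08312762]), 'joint_vel': array([-0.00050277, -0.00068139, -0.00099665, -0.00216945, -0.00160747,
        0.00150575, -0.0004547 ]), 'joint_torque': array([ 4.78173999e-03, -5.97754884e+01,  1.61443446e+00, -2.81951666e+01,
        1.29474193e-02,  4.99312286e-03,  4.36838326e-07]), 'eef_pos': array([0.1972904 , 0.64501589, 0.25243003]), 'tool_rot': array([-7.32372588e-05,  1.47880717e-01,  9.89004872e-01, -8.07495011e-04]), 'contact_force': array([-0.53330862,  0.72380407,  0.51508798]), 'torque': array([-0.02982788,  0.02116329,  0.02090137]), 'grasp_force': 0.0, 'gripper_width': 0.9967920954843263}
```

View pics/top0.png

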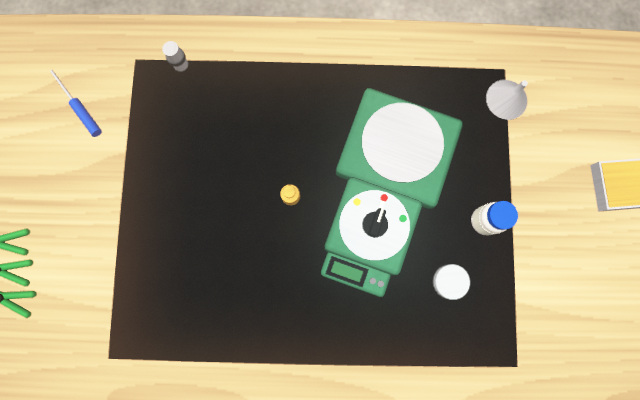

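View pics/scene0.png

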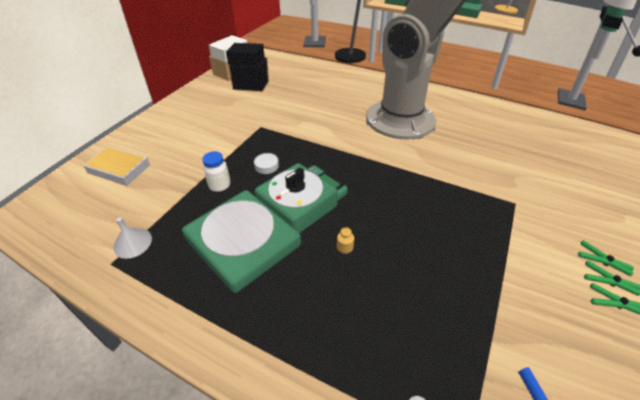

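The top image shows the dial centre at about (375,225), with red (384,197), yellow (357,201) and green (403,218). The jar is at (500,215), the tin at (452,282) and the brass weight at (290,194). In the scene view the wing stands upright with its pointer at red.

```bash
cat > h.py <<'E'
import numpy as np, cv2
from scipy.spatial.transform import Rotation as R
from scipy.optimize import least_squares
def Rq(q): return R.from_quat(np.r_[q[1:],q[0]])
def ray(c,uv,z):
    n=cv2.undistortPoints(np.array([[uv]],float),c["K"],c["dist_coeffs"])[0,0]
    d=Rq(c["attitude"]).apply([n[0],n[1],1]); e=np.array(c["eye"]); return e+d*(z-e[2])/d[2]
def blob(img,f,box):
    x0,y0,x1,y1=box; p=img[y0:y1,x0:x1].astype(int); m=f(p[...,0],p[...,1],p[...,2]); v,u=np.nonzero(m); return np.array([u.mean()+x0,v.mean()+y0]),m.sum()
E
python3 - <<'E'
from h import *
from station import bot
c=bot.read_camera("top"); im=c["img"]; B=(335,188,415,265)
fs={"red":lambda r,g,b:(r>150)&(g<90)&(b<90),"yel":lambda r,g,b:(r>170)&(g>150)&(b<120),"grn":lambda r,g,b:(g>140)&(r<110)&(b<140)}
P={}
for k,f in fs.items():
    uv,n=blob(im,f,B); P[k]=ray(c,uv,.0715 if k!="red" else .07); print(k,uv,n,P[k])
# dial: white circle filled hull
p=im[185:270,330:420].astype(int); m=((p.min(2)>170)).astype(np.uint8)
cs,_=cv2.findContours(m,cv2.RETR_EXTERNAL,cv2.CHAIN_APPROX_NONE); ct=max(cs,key=cv2.contourArea)
h=cv2.convexHull(ct)[:,0]+[330,185]; W=np.array([ray(c,u,.07)[:2] for u in h])
s=least_squares(lambda v:np.hypot(*(W-v[:2]).T)-v[2],[*W.mean(0),.066]).x; print("dial",s)
for yaw_sign in (1,-1):
    def res(v):
        a=v[2]+np.array([0,1,-1])*yaw_sign
        return np.r_[[P[k][:2]-v[:2]-.054*np.array([np.cos(x),np.sin(x)]) for k,x in zip(("red","yel","grn"),a)]].ravel()
    o=least_squares(res,[*s[:2],0]); print(yaw_sign,o.x,o.cost,o.fun)
for k,uv,z in(("jarcap",(502,215),.095),("tin",(452,282),.022),("brass",(290,194),.05)): print(k,ray(c,uv,z))
obs=bot.get_obs(); print(Rq(obs["tool_rot"]).as_matrix())
E
```

```text
red [384.04166667 197.29166667] 24 [ 0.56723042 -0.12744591  0.07      ]
yel [356.67857143 201.32142857] 28 [ 0.55816249 -0.07595562  0.0715    ]
grn [369.67155664 228.04400978] 1227 [ 0.50861483 -0.10052845  0.0715    ]
dial [ 0.51575755 -0.10912425  0.06575992]
1 [ 0.525925   -0.06888744 -1.04661777] 0.000578948012860362 [ 0.01427831 -0.01180876 -0.02170384 -0.00455173  0.00742554  0.01636049]
-1 [ 0.55695012 -0.13669005  1.90489689] 0.0022324078804503815 [ 0.02798795 -0.04176996 -0.03214703  0.01827092  0.00415908  0.02349904]
jarcap [ 0.53518841 -0.34058639  0.095     ]
tin [ 0.41147941 -0.26767412  0.022     ]
brass [0.57290763 0.05028718 0.05      ]
[[-9.56289557e-01  2.92421261e-01 -2.97737902e-04]
 [ 2.92421394e-01  9.56288630e-01 -1.33609518e-03]
 [-1.05979269e-04 -1.36475880e-03 -9.99999063e-01]]
```

>>> {"name": "jog_arm", "arguments": {"deltas": [[0.025, -0.03, 0, 0, 0, -0.0045, 1], [0.025, -0.03, 0, 0, 0, -0.0045, 1], [0.025, -0.03, 0, 0, 0, -0.0045, 1], [0.025, -0.03, 0, 0, 0, -0.0045, 1], [0.025, -0.03, 0, 0, 0, -0.0045, 1], [0.025, -0.03, 0, 0, 0, -0.0045, 1], [0.025, -0.03, 0, 0, 0, -0.0045, 1], [0.025, -0.03, 0, 0, 0, -0.0045, 1], [0.025, -0.03, 0, 0, 0, -0.0045, 1], [0.025, -0.03, 0, 0, 0, -0.0045, 1]]}}

```text
t: 1.15
eef_pos: [0.4481, 0.3441, 0.2532]
tool_rot: [-0.0, 0.17, 0.985, -0.0]
contact_force: [0.7, -0.4, -0.0]
gripper_width: 1.004
grasp_force: 0.0
```

```bash
python3 - <<'E'
from h import *
from station import bot
c=bot.read_camera("top"); im=c["img"]
uv,n=blob(im,lambda r,g,b:(g>140)&(r<110)&(b<140),(397,211,409,225)); g=ray(c,uv,.0715); print(uv,n,g)
P={"red":np.array([.56723,-.12745]),"yel":np.array([.55816,-.07596]),"grn":g[:2]}
def res(v):
    a=v[2]+np.array([0,1,-1]); return np.r_[[P[k]-v[:2]-.054*np.array([np.cos(x),np.sin(x)]) for k,x in zip(P,a)]].ravel()
o=least_squares(res,[.516,-.109,-.34]); print(o.x,o.fun); print(bot.get_obs()["q"])
E
```

```text
[402.53333333 217.63333333] 30 [ 0.52936224 -0.16179737  0.0715    ]
[ 0.51610702 -0.109738   -0.32611016] [-3.09869859e-05 -4.12525702e-04 -1.42632387e-04  8.03681543e-05
  1.73619457e-04  3.32157519e-04]
[-0.88466287  0.29625343  0.16275105  1.83239077 -0.05037657  1.01762298
  0.51723649]
```

>>> {"name": "jog_arm", "arguments": {"deltas": [[0.007, -0.046, 0, 0, 0, 0.002, 1], [0.007, -0.046, 0, 0, 0, 0.002, 1], [0.007, -0.046, 0, 0, 0, 0.002, 1], [0.007, -0.046, 0, 0, 0, 0.002, 1], [0.007, -0.046, -0.005, 0, 0, 0.002, 1], [0.007, -0.046, -0.005, 0, 0, 0.002, 1], [0.007, -0.046, -0.01, 0, 0, 0.002, 1], [0.007, -0.046, -0.01, 0, 0, 0.002, 1], [0.007, -0.046, -0.01, 0, 0, 0, 1], [0.005, -0.04, -0.01, 0, 0, 0, 1]]}}

```text
t: 2.2
eef_pos: [0.5154, -0.1108, 0.203]
tool_rot: [0.0, 0.163, 0.987, -0.0]
contact_force: [0.9, -0.0, 0.0]
gripper_width: 1.002
grasp_force: 0.0
```

```bash
python3 - <<'E'
from h import *
from station import bot
c=bot.read_camera("wrist"); cv2.imwrite("pics/w1.png",c["img"][:,:,::-1]); o=bot.get_obs(); print(o["eef_pos"],o["q"],o["contact_force"],o["torque"],Rq(o["tool_rot"]).as_matrix(),c["eye"])
def proj(p): 
    r=Rq(c["attitude"]).inv(); return cv2.projectPoints(r.apply(np.array(p)-c["eye"]),np.zeros(3),np.zeros(3),c["K"],c["dist_coeffs"])[0].reshape(-1,2)
C=np.array([.5161,-.1097]);u=lambda a,r:[*(C+r*np.array([np.cos(a),np.sin(a)])),.07]
print(proj([u(-.326,.054),u(-1.326,.054),u(.674,.054),u(-.326,.046),u(0,0)]))
E
```

```text
[ 0.51448392 -0.11807178  0.20198653] [-0.22733799  0.30771787  0.40303945  1.98054737 -0.14854335  0.88197864
  1.48997173] [-0.01095927 -5.57845289 -0.2977622 ] [-0.37604331 -0.07003307 -0.00645615] [[-9.44646914e-01  3.28088095e-01 -6.39625745e-04]
 [ 3.28087534e-01  9.44636468e-01 -4.52921330e-03]
 [-8.81767161e-04 -4.48836060e-03 -9.99989538e-01]] [ 0.44131055 -0.08621278  0.32486156]
[[325.59095609 247.22406769]
 [274.81122523 222.25928925]
 [376.45141962 222.192951  ]
 [325.60115296 239.31451288]
 [325.66344158 191.03473887]]
```

View pics/w1.png

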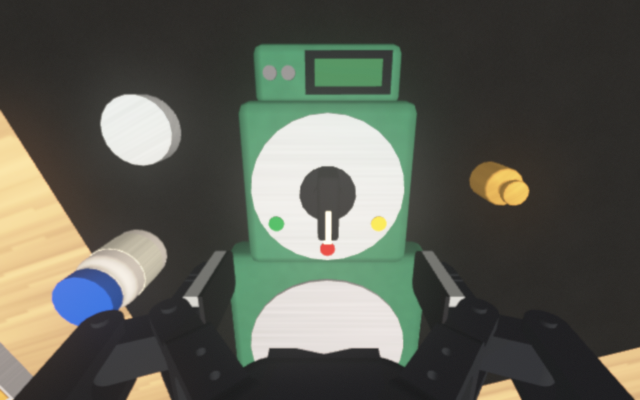

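The wrist view agrees with the fit to about 1–2 px: green (276,223), yellow (378,223), red (327,248), with the pointer at red. I'll let the arm settle and measure again.

>>> {"name": "jog_arm", "arguments": {"deltas": [[0, 0, 0, 0, 0, 0, 1], [0, 0, 0, 0, 0, 0, 1], [0, 0, 0, 0, 0, 0, 1]]}}

```text
t: 2.55
eef_pos: [0.5156, -0.1068, 0.2034]
tool_rot: [0.0, 0.161, 0.987, 0.0]
contact_force: [-0.1, 0.3, -0.6]
gripper_width: 0.998
grasp_force: 0.0
```

```bash
python3 - <<'E'
from h import *
from station import bot
c=bot.read_camera("wrist"); im=c["img"]; o=bot.get_obs(); print(o["eef_pos"],o["contact_force"],o["torque"])
M=Rq(o["tool_rot"]).as_matrix(); print("tooly",np.arctan2(M[1,1],M[0,1]),M[:,2])
B=(255,205,395,262)
fs={"red":lambda r,g,b:(r>150)&(g<90)&(b<90),"yel":lambda r,g,b:(r>170)&(g>150)&(b<120),"grn":lambda r,g,b:(g>130)&(r<90)&(b<130)}
P={}
for k,f in fs.items():
    x=B if k!="grn" else (265,212,288,236)
    uv,n=blob(im,f,x); P[k]=ray(c,uv,.0715 if k!="red" else .07)[:2]; print(k,uv,n,P[k])
def res(v):
    a=v[2]+np.array([0,1,-1]); return np.r_[[P[k]-v[:2]-.054*np.array([np.cos(x),np.sin(x)]) for k,x in zip(P,a)]].ravel()
s=least_squares(res,[.516,-.109,-.34]); print(s.x,s.fun)
E
```

```text
[ 0.5156551  -0.10675425  0.20350425] [ 0.36829773  0.50772756 -0.46925242] [ 0.0273363  -0.0316068   0.00784592]
tooly 1.2477247709279338 [ 3.18165691e-04  6.87144844e-04 -9.99999713e-01]
red [322.37362637 250.26373626] 91 [ 0.5696671  -0.12649066]
yel [373.51724138 224.34482759] 145 [ 0.55901546 -0.07475346]
grn [270.89010989 224.31868132] 91 [ 0.529864   -0.16155204]
[ 0.51734127 -0.10902492 -0.32355592] [ 0.00112785 -0.00029698 -0.00043521  0.00046616 -0.00069264 -0.00016918]
```

>>> {"name": "jog_arm", "arguments": {"deltas": [[0.001, -0.0025, -0.015, 0, 0, 0, 1], [0, 0, -0.02, 0, 0, 0, 1], [0, 0, -0.02, 0, 0, 0, 1], [0, 0, -0.015, 0, 0, 0, 1], [0, 0, -0.01, 0, 0, 0, 1], [0, 0, -0.007, 0, 0, 0, 1], [0, 0, -0.005, 0, 0, 0, 1], [0, 0, -0.003, 0, 0, 0, 1], [0, 0, 0, 0, 0, 0, 1], [0, 0, 0, 0, 0, 0, 1]]}}

```text
t: 3.6
eef_pos: [0.5167, -0.1111, 0.1087]
tool_rot: [0.0, 0.162, 0.987, 0.0]
contact_force: [-0.9, -0.5, -1.0]
gripper_width: 1.0
grasp_force: 0.0
```

>>> {"name": "jog_arm", "arguments": {"deltas": [[0, 0, 0, 0, 0, 0, 0.5], [0, 0, 0, 0, 0, 0, 0.4], [0, 0, 0, 0, 0, 0, 0.3], [0, 0, 0, 0, 0, 0, 0.25], [0, 0, 0, 0, 0, 0, 0.2], [0, 0, 0, 0, 0, 0, 0.15], [0, 0, 0, 0, 0, 0, 0.1], [0, 0, 0, 0, 0, 0, 0.1]], "newtons": 30}}

```text
t: 4.4
eef_pos: [0.5173, -0.1085, 0.1087]
tool_rot: [0.0, 0.161, 0.987, 0.001]
contact_force: [-0.1, 6.4, 3.3]
gripper_width: 0.185
grasp_force: 32.9
```

>>> {"name": "jog_arm", "arguments": {"deltas": [[0, 0, 0, 0, 0, 0, 0.1], [0, 0, 0, 0, 0, 0, 0.1], [0, 0, 0.001, 0, 0, 0, 0.1], [0, 0, 0.002, 0, 0, 0, 0.1], [0, 0, 0.002, 0, 0, 0, 0.1], [0, 0, 0.002, 0, 0, 0, 0.1], [0, 0, 0.002, 0, 0, 0, 0.1], [0, 0, 0.001, 0, 0, 0, 0.1], [0, 0, 0, 0, 0, 0, 0.1], [0, 0, 0, 0, 0, 0, 0.1]], "newtons": 60}}

```text
t: 5.4
eef_pos: [0.5173, -0.1085, 0.1176]
tool_rot: [0.0, 0.161, 0.987, 0.001]
contact_force: [5.2, 5.4, -9.1]
gripper_width: 0.177
grasp_force: 60.3
```

>>> {"name": "jog_arm", "arguments": {"deltas": [[0, 0, 0.001, 0, 0, 0, 0.1], [0, 0, 0.001, 0, 0, 0, 0.1], [0, 0, 0.001, 0, 0, 0, 0.1], [0, 0, 0, 0, 0, 0, 0.1], [0, 0, 0, 0, 0, 0, 0.1]]}}

```text
t: 5.9
eef_pos: [0.5172, -0.1084, 0.1205]
tool_rot: [0.0, 0.161, 0.987, 0.001]
contact_force: [5.3, 5.5, -10.4]
gripper_width: 0.173
grasp_force: 60.1
```

```bash
python3 - <<'E'
from h import *
from station import bot
o=bot.get_obs(); print(o["eef_pos"],o["contact_force"],o["torque"],o["q"])
c=bot.read_camera("scene"); im=c["img"][:,:,::-1]; 
c2=bot.read_camera("wrist"); i2=c2["img"][:,:,::-1]
cv2.imwrite("pics/s2.png",np.vstack([cv2.resize(im[130:240,220:380],(480,330),interpolation=cv2.INTER_CUBIC),cv2.resize(i2[100:300,180:460],(480,270))[:269]]))
E
```

```text
[ 0.51722605 -0.10841669  0.12047914] [  5.29447469   5.51298611 -10.39911259] [ 1.19593015 -1.16802343  0.01779721] [-0.18990015  0.42921836  0.34938729  2.0387543  -0.22402095  0.70874504
  1.54841425]
```

View pics/s2.png

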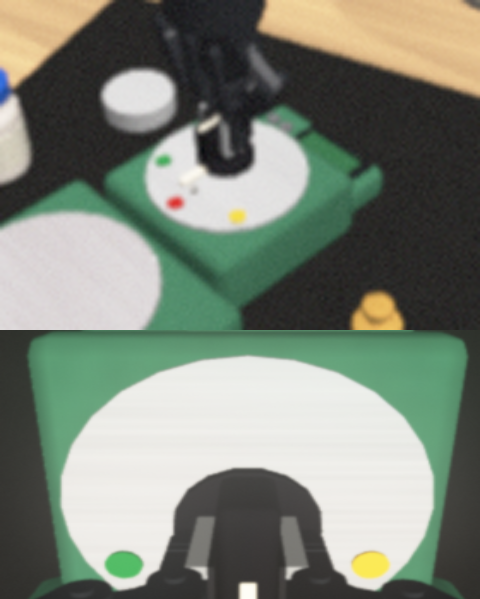

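>>> {"name": "jog_arm", "arguments": {"deltas": [[0.0006, 0.0007, 0, 0, 0, 0, 0.1], [0, 0, 0, 0, 0, -0.04, 0.1], [0, 0, 0, 0, 0, -0.08, 0.1], [0, 0, 0, 0, 0, -0.08, 0.1], [0, 0, 0, 0, 0, -0.08, 0.1], [0, 0, 0, 0, 0, -0.08, 0.1], [0, 0, 0, 0, 0, -0.08, 0.1], [0, 0, 0, 0, 0, -0.08, 0.1], [0, 0, 0, 0, 0, -0.08, 0.1], [0, 0, 0, 0, 0, -0.08, 0.1]]}}

```text
t: 7.0
eef_pos: [0.5172, -0.1084, 0.1203]
tool_rot: [-0.001, 0.483, 0.876, 0.0]
contact_force: [4.5, 3.4, -11.2]
gripper_width: 0.173
grasp_force: 60.1
```

>>> {"name": "jog_arm", "arguments": {"deltas": [[0, 0, 0, 0, 0, -0.04, 0.1], [0, 0, 0, 0, 0, 0, 0.1], [0, 0, 0, 0, 0, 0, 0.1], [0, 0, 0, 0, 0, 0, 0.1]]}}

```text
t: 7.4
eef_pos: [0.5172, -0.1084, 0.1204]
tool_rot: [-0.001, 0.499, 0.867, 0.0]
contact_force: [3.9, 4.6, -11.7]
gripper_width: 0.179
grasp_force: 60.0
```

```bash
cat > st.py <<'E'
from h import *
from station import bot
def st(tag=None):
    o=bot.get_obs(); M=Rq(o["tool_rot"]).as_matrix()
    np.set_printoptions(precision=4,suppress=True)
    print(o["t"],o["eef_pos"],"F",o["contact_force"],"T",o["torque"],"turn",np.arctan2(M[1,1],M[0,1])-np.pi/2+.325,"w",o["gripper_width"],o["grasp_force"],M[:,2])
    if tag:
        c=bot.read_camera("scene")["img"][:,:,::-1]; w=bot.read_camera("wrist")["img"][:,:,::-1]
        cv2.imwrite(f"pics/{tag}.png",np.vstack([cv2.resize(c[130:240,220:380],(480,330),interpolation=cv2.INTER_CUBIC),cv2.resize(w[100:300,180:460],(480,270))[:269]]))
E
python3 -c "from st import *; st('s3')"
```

```text
7.4 [ 0.5172 -0.1084  0.1204] F [  3.9178   4.6123 -11.7066] T [ 0.8137 -0.9932 -0.0342] turn -0.7187396280418217 w 0.17913255763197417 60.02260744571686 [-0.0005  0.0013 -1.    ]
```

>>> {"name": "jog_arm", "arguments": {"deltas": [[0.0003, 0.0004, -0.001, 0, 0, 0, 0.1], [0, 0, -0.001, 0, 0, 0, 0.1], [0, 0, -0.001, 0, 0, 0, 0.1], [0, 0, 0, 0, 0, 0, 0.1], [0, 0, 0, 0, 0, 0, 0.22], [0, 0, 0, 0, 0, 0, 0.22], [0, 0, 0, 0, 0, 0, 0.22], [0, 0, 0, 0, 0, 0, 0.22]], "newtons": 20}}

```text
t: 8.3
eef_pos: [0.5174, -0.1104, 0.1186]
tool_rot: [0.0, 0.5, 0.866, 0.0]
contact_force: [-0.3, 0.0, 0.1]
gripper_width: 0.218
grasp_force: 0.0
```

```bash
python3 -c "from st import *; st('s4')"
```

```text
8.3 [ 0.5174 -0.1104  0.1186] F [-0.2792  0.0421  0.0922] T [-0.0039 -0.0411  0.0084] turn -0.7215060480740172 w 0.21766526535079653 0.0 [ 0.0005 -0.0002 -1.    ]
```

View pics/s4.png

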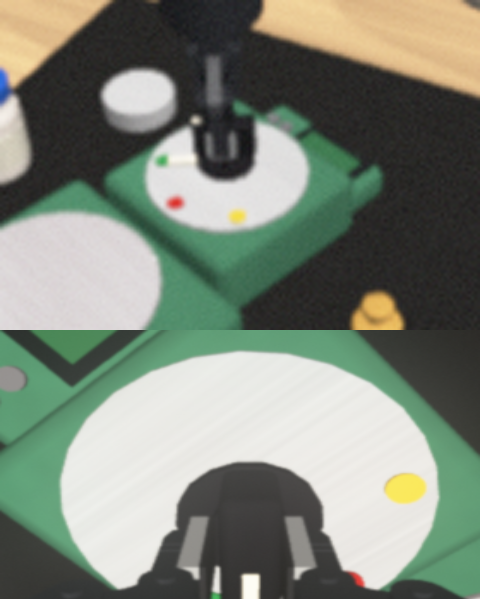

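The pointer is now just short of the green disc and the knob rests on the land, loosely straddled. I'll re-centre the tool and sweep slowly, feeling for torque.

>>> {"name": "jog_arm", "arguments": {"deltas": [[0, 0.001, 0, 0, 0, 0, 0.22], [0, 0.0009, 0, 0, 0, 0, 0.22], [0, 0, 0, 0, 0, -0.02, 0.22], [0, 0, 0, 0, 0, -0.02, 0.22], [0, 0, 0, 0, 0, -0.02, 0.22], [0, 0, 0, 0, 0, -0.02, 0.22], [0, 0, 0, 0, 0, -0.02, 0.22], [0, 0, 0, 0, 0, 0, 0.22]]}}

```text
t: 9.2
eef_pos: [0.5173, -0.108, 0.1183]
tool_rot: [0.0, 0.542, 0.84, -0.0]
contact_force: [0.3, -0.1, -0.8]
gripper_width: 0.222
grasp_force: 0.0
```

```bash
python3 -c "from st import *; st()"
```

```text
9.2 [ 0.5173 -0.108   0.1183] F [ 0.2826 -0.0535 -0.7838] T [-0.0167 -0.0281  0.0125] turn -0.8216640769692418 w 0.22171109095464653 0.0 [-0.     -0.0001 -1.    ]
```

>>> {"name": "jog_arm", "arguments": {"deltas": [[0, 0, 0, 0, 0, -0.02, 0.22], [0, 0, 0, 0, 0, -0.02, 0.22], [0, 0, 0, 0, 0, -0.02, 0.22], [0, 0, 0, 0, 0, 0, 0.22]]}}

```text
t: 9.6
eef_pos: [0.5172, -0.1081, 0.1183]
tool_rot: [0.0, 0.567, 0.823, -0.0]
contact_force: [0.6, -0.7, -0.8]
gripper_width: 0.221
grasp_force: 5.2
```

```bash
python3 -c "from st import *; st()"
```

```text
9.6 [ 0.5172 -0.1081  0.1183] F [ 0.6157 -0.6747 -0.8331] T [-0.1474  0.0407  0.0721] turn -0.8815018740273557 w 0.22062115171835442 5.196540167089552 [-0.0002 -0.0003 -1.    ]
```

>>> {"name": "jog_arm", "arguments": {"deltas": [[0, 0, 0, 0, 0, -0.015, 0.22], [0, 0, 0, 0, 0, -0.015, 0.22], [0, 0, 0, 0, 0, -0.015, 0.22], [0, 0, 0, 0, 0, 0, 0.22]]}}

```text
t: 10.0
eef_pos: [0.5172, -0.1081, 0.1182]
tool_rot: [0.0, 0.586, 0.81, -0.0]
contact_force: [0.7, -0.6, -3.4]
gripper_width: 0.223
grasp_force: 3.0
```

```bash
python3 -c "from st import *; st()"
```

```text
10.0 [ 0.5172 -0.1081  0.1182] F [ 0.733  -0.6432 -3.396 ] T [-0.2957 -0.0662  0.0807] turn -0.9267038944886794 w 0.2230077802252326 3.0157973058521748 [-0.0001 -0.0002 -1.    ]
```

>>> {"name": "jog_arm", "arguments": {"deltas": [[0, 0, 0, 0, 0, -0.015, 0.22], [0, 0, 0, 0, 0, -0.015, 0.22], [0, 0, 0, 0, 0, 0, 0.22]]}}

```text
t: 10.3
eef_pos: [0.5172, -0.1079, 0.1182]
tool_rot: [-0.0, 0.598, 0.802, 0.0]
contact_force: [-0.1, -0.4, -0.6]
gripper_width: 0.22
grasp_force: 0.2
```

```bash
python3 -c "from st import *; st('s5')"
```

```text
10.3 [ 0.5172 -0.1079  0.1182] F [-0.1168 -0.3901 -0.5808] T [-0.0662  0.0295 -0.0597] turn -0.9567704237184027 w 0.2196580789634794 0.15734383014205378 [-0.0003  0.0002 -1.    ]
```

View pics/s5.png

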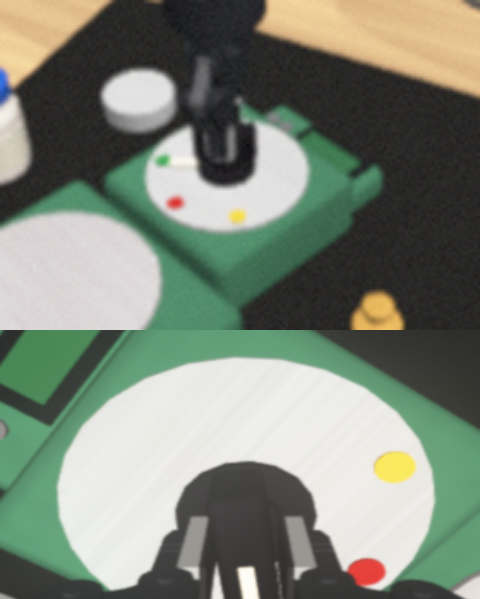

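Not conclusive: the pointer lags the tool slightly but its height has hardly changed. I'll keep sweeping.

>>> {"name": "jog_arm", "arguments": {"deltas": [[0, 0, 0, 0, 0, -0.015, 0.22], [0, 0, 0, 0, 0, -0.015, 0.22], [0, 0, 0, 0, 0, 0, 0.22]]}}

```text
t: 10.7
eef_pos: [0.5173, -0.1079, 0.1184]
tool_rot: [-0.0, 0.61, 0.793, 0.0]
contact_force: [-0.7, 0.1, 0.8]
gripper_width: 0.222
grasp_force: 1.1
```

```bash
python3 -c "from st import *; st()"
```

```text
10.7 [ 0.5173 -0.1079  0.1184] F [-0.739   0.0749  0.7528] T [0.0393 0.2143 0.0491] turn -0.9865024103043052 w 0.22235040629903902 1.0621812789759133 [-0.0001  0.0002 -1.    ]
```

>>> {"name": "jog_arm", "arguments": {"deltas": [[0, 0, 0, 0, 0, -0.015, 0.22], [0, 0, 0, 0, 0, -0.01, 0.22], [0, 0, 0, 0, 0, 0, 0.22]]}}

```text
t: 11.0
eef_pos: [0.5173, -0.1079, 0.1184]
tool_rot: [-0.0, 0.62, 0.785, 0.0]
contact_force: [-1.3, -0.1, 1.7]
gripper_width: 0.22
grasp_force: 1.3
```

```bash
python3 -c "from st import *; st()"
```

```text
11.0 [ 0.5173 -0.1079  0.1184] F [-1.2546 -0.0558  1.712 ] T [0.0426 0.3166 0.0278] turn -1.011235297838309 w 0.22012392337498882 1.296909243974369 [-0.0001  0.0001 -1.    ]
```

>>> {"name": "jog_arm", "arguments": {"deltas": [[0, 0, 0, 0, 0, -0.015, 0.22], [0, 0, 0, 0, 0, -0.015, 0.22], [0, 0, 0, 0, 0, -0.015, 0.22], [0, 0, 0, 0, 0, 0, 0.22]]}}

```text
t: 11.4
eef_pos: [0.5173, -0.1079, 0.1183]
tool_rot: [-0.0, 0.637, 0.771, 0.0]
contact_force: [-0.9, -0.3, 1.6]
gripper_width: 0.221
grasp_force: 1.3
```

```bash
python3 -c "from st import *; st()"
```

```text
11.4 [ 0.5173 -0.1079  0.1183] F [-0.8507 -0.3345  1.6151] T [ 0.1202  0.3526 -0.0223] turn -1.0564867207510231 w 0.2212145687127954 1.2888445578573737 [-0.  0. -1.]
```

>>> {"name": "jog_arm", "arguments": {"deltas": [[0, 0, 0, 0, 0, -0.015, 0.22], [0, 0, 0, 0, 0, -0.015, 0.22], [0, 0, 0, 0, 0, 0, 0.22]]}}

```text
t: 11.7
eef_pos: [0.5173, -0.108, 0.1183]
tool_rot: [-0.0, 0.648, 0.761, -0.0]
contact_force: [-2.5, -0.2, 2.2]
gripper_width: 0.218
grasp_force: 4.8
```

```bash
python3 -c "from st import *; st('s6')"
```

```text
11.7 [ 0.5173 -0.108   0.1183] F [-2.4613 -0.1548  2.1748] T [-0.0029  0.4102  0.1259] turn -1.0861992154672457 w 0.21760851284181904 4.78845011908561 [-0.0001 -0.     -1.    ]
```

View pics/s6.png

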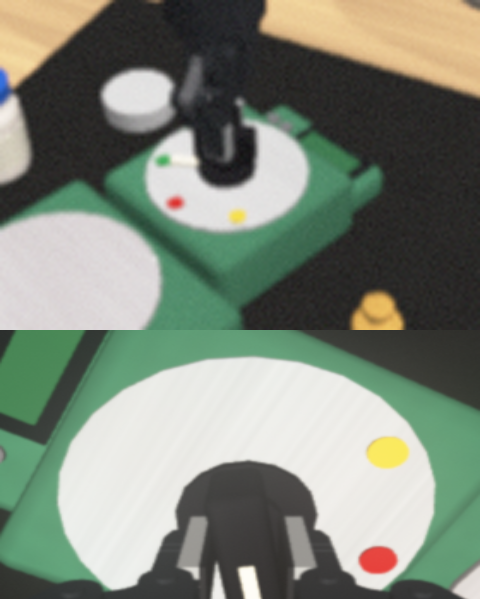

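```bash
cat > pt.py <<'E'
from st import *
def ptr(save=None):
    c=bot.read_camera("wrist"); im=c["img"]
    x0,y0,x1,y1=285,262,370,330; p=im[y0:y1,x0:x1].astype(int)
    m=((p.min(2)>165)&(p.max(2)-p.min(2)<45)).astype(np.uint8)
    n,l,s,ce=cv2.connectedComponentsWithStats(m)
    for i in range(1,n):
        if s[i,4]>15: print(i,s[i]+[x0,y0,0,0,0],ce[i]+[x0,y0], ray(c,ce[i]+[x0,y0],.083)[:2]-[.5168,-.1094])
    if save: cv2.imwrite(f"pics/{save}.png",cv2.resize(im[180:340,240:400,::-1],(800,800)[:1]+(600,),interpolation=cv2.INTER_CUBIC))
E
python3 -c "from pt import *; ptr('s7')"
```

```text
1 [287 275   9   9  47] [292.25531915 277.9787234 ] [-0.01418935 -0.02551269]
2 [302 274  44  49 911] [319.84522503 303.84083425] [ 0.00458212 -0.04066977]
3 [352 275   9   9  43] [354.58139535 277.88372093] [ 0.02188127 -0.01961115]
```

View pics/s7.png

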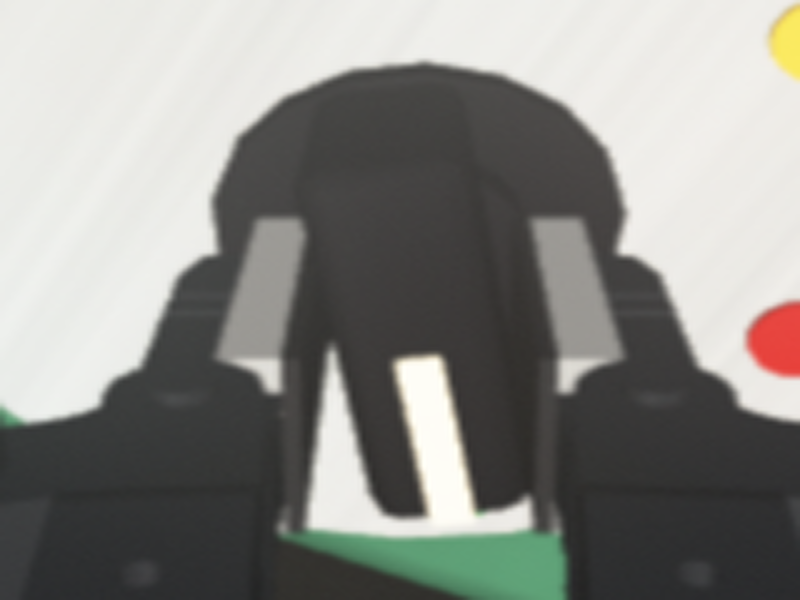

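The wing is skewed inside the jaws. Its white line runs from crop (418,355) to (452,518), and a sliver of green disc shows just clockwise of its end at (478,513).

```bash
python3 - <<'E'
from st import *
c=bot.read_camera("wrist"); st()
f=lambda x,y:(240+x/5,180+y/3.75)
A=np.array([.5168,-.1094])
for lift in(0,.008):
    z=.116+lift
    a,b=ray(c,f(418,355),z)[:2],ray(c,f(452,518),z)[:2]; d=b-a
    l,r=ray(c,f(213,200),.080+lift)[:2],ray(c,f(626,210),.080+lift)[:2]
    e=ray(c,f(452,518),z)[:2]-A; g=ray(c,f(478,513),.0715)[:2]-A
    print(lift,"line turn",np.arctan2(d[1],d[0])+.325,"len",np.hypot(*d),"end r",np.hypot(*e),"end turn",np.arctan2(e[1],e[0])+.325,"skirt w",np.hypot(*(l-r)),"green",np.hypot(*g),np.arctan2(g[1],g[0])+.325)
E
```

```text
11.9 [ 0.5173 -0.108   0.1183] F [-2.0906  0.7752  2.7378] T [0.0938 0.439  0.1524] turn -1.0856595282100805 w 0.21942340306960548 4.6465246472507715 [-0.  0. -1.]
0 line turn -0.9499500764878233 len 0.024385307858098122 end r 0.024238232452547095 end turn -0.9358354179915302 skirt w 0.047083021445705094 green 0.060293649636803955 -0.9491696479470404
0.008 line turn -0.9499500764878221 len 0.022814578103489996 end r 0.017678062822484537 end turn -0.8916873428439778 skirt w 0.04473178908723825 green 0.060293649636803955 -0.9491696479470404
```

The skirt width and wing-end radius match lift 0, so the knob has already dropped in, at about −0.93 rad. I'll ease the tool back, open, rise and check.

>>> {"name": "jog_arm", "arguments": {"deltas": [[0, 0, 0, 0, 0, 0.04, 0.22], [0, 0, 0, 0, 0, 0.04, 0.22], [0, 0, 0, 0, 0, 0.04, 0.25], [0, 0, 0, 0, 0, 0.03, 0.3], [0, 0, 0, 0, 0, 0.02, 0.4], [0, 0, 0, 0, 0, 0, 0.6], [0, 0, 0, 0, 0, 0, 0.8], [0, 0, 0, 0, 0, 0, 0.8], [0, 0, 0, 0, 0, 0, 0.8]]}}

```text
t: 12.8
eef_pos: [0.5174, -0.108, 0.1183]
tool_rot: [0.0, 0.581, 0.814, 0.0]
contact_force: [-0.2, 0.8, -0.4]
gripper_width: 0.799
grasp_force: 0.0
```

>>> {"name": "jog_arm", "arguments": {"deltas": [[0, 0, 0.01, 0, 0, 0, 0.8], [0, 0, 0.02, 0, 0, 0, 0.8], [0, 0, 0.025, 0, 0, 0, 0.8], [0, 0, 0.025, 0, 0, 0, 0.8], [0, 0, 0.015, 0, 0, 0, 0.8], [0, 0, 0.005, 0, 0, 0, 0.8], [0, 0, 0, 0, 0, 0, 0.8], [0, 0, 0, 0, 0, 0, 0.8], [0, 0, 0, 0, 0, 0, 0.8]]}}

```text
t: 13.7
eef_pos: [0.5167, -0.1079, 0.2174]
tool_rot: [-0.001, 0.581, 0.814, -0.001]
contact_force: [-0.4, 1.6, 1.2]
gripper_width: 0.802
grasp_force: 0.0
```

```bash
python3 - <<'E'
from st import *
st(); c=bot.read_camera("wrist"); cv2.imwrite("pics/s8.png",cv2.resize(c["img"][140:290,230:430,::-1],(800,600),interpolation=cv2.INTER_CUBIC))
E
```

```text
13.7 [ 0.5167 -0.1079  0.2174] F [-0.3763  1.6181  1.2114] T [0.0212 0.0226 0.0144] turn -0.9158064592361239 w 0.8015468277685702 0.0 [-0.0017 -0.0001 -1.    ]
```

View pics/s8.png

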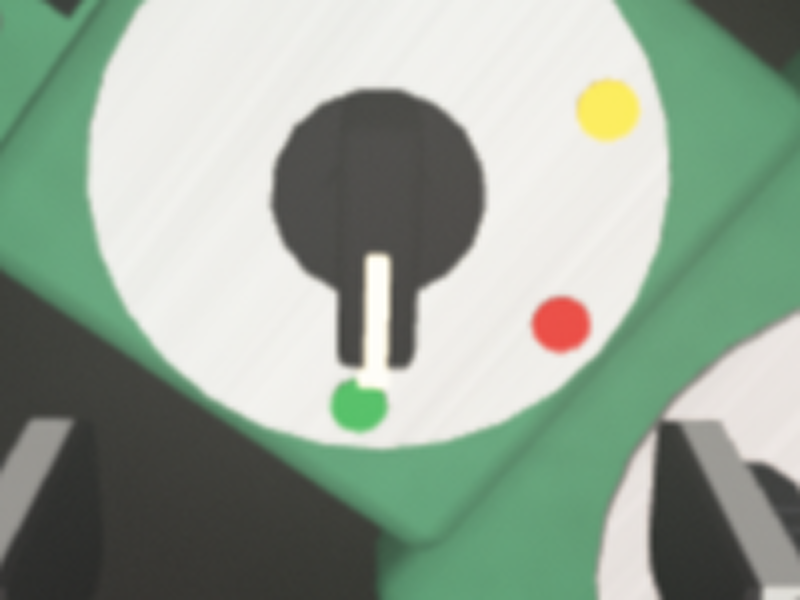

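The pointer rests a few degrees on the red side of the green disc (disc at crop 358,404; pointer tip 374,388). Next I check the lift from these.

```bash
python3 - <<'E'
from st import *
c=bot.read_camera("wrist"); f=lambda x,y:(230+x/4,140+y/4)
S=np.array([-.325]);A=np.array([.5168,-.1094])
g=ray(c,f(358,404),.0715)[:2]-A; print("green",np.hypot(*g),np.arctan2(g[1],g[0])+.325)
w=c["img"]; 
for lift in(0,.004,.008):
    e=ray(c,f(376,367),.116+lift)[:2]-A; t=ray(c,f(374,388),.075+lift)[:2]-A
    L,R_=[ray(c,f(x,195),.084+lift)[:2] for x in(270,486)]; a,b=[ray(c,f(x,340),.116+lift)[:2] for x in(338,416)]
    print(lift,"wing",np.hypot(*e),np.arctan2(e[1],e[0])+.325,"tip",np.hypot(*t),np.arctan2(t[1],t[0])+.325,"skirt",np.hypot(*(L-R_)),"wing w",np.hypot(*(a-b)))
E
```

```text
green 0.05366013113975063 -0.9940038256690613
0 wing 0.023419923321719632 -0.9097416480252314 tip 0.047607270354804894 -0.9230956122094243 skirt 0.04670929096086685 wing w 0.015325642735552057
0.004 wing 0.021587337792418327 -0.9091406652424914 tip 0.04569289048094687 -0.9232046921173851 skirt 0.04597768445745339 wing w 0.015051210107868753
0.008 wing 0.019754761506627038 -0.9084281802535743 tip 0.04377851119831071 -0.9233233118814701 skirt 0.04524607795403982 wing w 0.014776777480185351
```

```bash
python3 - <<'E'
from st import *
a=cv2.imread("pics/scene0.png"); b=bot.read_camera("scene")["img"][:,:,::-1]
for n,i in(("before",a),("now",b)):
    g=i.min(2).astype(float)
    # sub-pixel bottom edge of the black skirt in columns
    o=[]
    for x in range(291,302):
        col=g[180:202,x]; k=[j for j in range(len(col)-1) if col[j]<110<=col[j+1]]
        o.append(180+k[-1]+(110-col[k[-1]])/(col[k[-1]+1]-col[k[-1]]) if k else np.nan)
    m=i.max(2)[160:200,282:312]; v,u=np.nonzero(m<100); print(n,np.round(o,1),"top row",v.min()+160,"bottom",v.max()+160)
E
```

```text
before [191.4 191.5 191.6 191.8 191.8 191.7 191.5 191.4 191.  190.5 190. ] top row 160 bottom 191
now [191.3 191.6 191.7 191.7 191.7 191.6 191.5 191.3 191.1 190.7 190. ] top row 160 bottom 191
```

Before and now, the skirt edge matches to about 0.1 px, where an 8 mm lift would shift it by roughly 3 px. The knob is fully home, so I'm handing in.

```bash
python3 -c "from station import bot; print(bot.hand_in())"
```

```text
the job is handed in; nothing more can be done
None
```

The balance is unlocked: the knob is fully home in the green notch, about 4–5° on the red side of the disc, with the gripper clear; I handed the job in at about 14 s, and the judge's verdict was not shown.

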